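# Lock up the cutter chest

## Task

The class is over: lower the open lid of the grey tool chest gently, without slamming it, until it is fully shut. Then set the lock on its sloping front, one dial at a time: first turn the left dial until its pointer is on the fourth white mark, then the right dial until its pointer is on the second white mark, counting the marks clockwise from the left as seen from the robot; leave the other things on the table where they stand.

Things in the scene. Friction and masses are not known exactly. Their poses are not given: they have to be found in the camera images.
- lid (a joint): lid angle, rad: 0 = fully shut, growing as it opens (1.57 = upright, limit 1.9). A stiff friction hinge (0.4 N m) keeps the lid at any angle: it does not fall by itself and must be brought all the way down.
- lid_hinge (a point): middle of the level hinge axis, at the chest's far upper edge, 108 above the table; stays put as the lid turns. Axes turn with the lid: x from the free edge to the hinge, y along the hinge (to the left seen from the robot), z out of the outer face (up when shut). The lid is 280 along y, 130 from hinge to free edge, 10 thick: z = 0 (inner face) to 10 (outer face) in this frame.
- lid_pull (a point): centre of the steel pull tab in the middle of the lid's free edge: 139 from the hinge axis, mid-thickness (5 out from the inner face). The tab is 70 along the edge, 10 thick, and sticks out 18 beyond the free edge (its end is 148 from the hinge axis). Same axes as lid_hinge.
- dial_left (a joint): left dial (+y side), rad: 0 = pointer straight up the slope, growing clockwise as seen from the robot; limits -1.7 to 1.7. Light friction (0.05 N m); stays where left. Its five white marks lie at -1.396, -0.698, 0, 0.698, 1.396 (first to fifth from the left, clockwise); the fourth is at 0.698.
- grip_left (a point): on the left dial's turning axis, 22 above the panel, half-way up its black finger bar (46 long, 14 wide, from 8 to 36 above the panel, on a disc of 44 diameter). x = the way the pointer points (white line and narrow nib, 34 from the axis), z = turning axis, out of the panel, leaning 28 degrees from vertical to the chest's front; y across the bar. The dials are 124 apart.
- dial_right (a joint): right dial (-y side), rad: 0 = pointer straight up the slope, growing clockwise as seen from the robot; limits -1.7 to 1.7. Light friction (0.05 N m); stays where left. Its five white marks lie at -1.396, -0.698, 0, 0.698, 1.396 (first to fifth from the left, clockwise); the second is at -0.698.
- grip_right (a point): on the right dial's turning axis, 22 above the panel, half-way up its black finger bar (46 long, 14 wide, from 8 to 36 above the panel, on a disc of 44 diameter). x = the way the pointer points (white line and narrow nib, 34 from the axis), z = turning axis, out of the panel, leaning 28 degrees from vertical to the chest's front; y across the bar. The dials are 124 apart.
- chest: grey tool chest fixed to the table, front to the robot. Origin on the table under the upper edge of its sloping panel; x to the back, y left, z up. Behind the origin: open bin 130 deep, 280 wide, 108 high, hinge on its far edge. In front: panel 280 wide sloping at 28 degrees over a level run of 100, from 108 down to 55 high; the dials' axes meet it 62 down the slope.
- bowl_mid (a point): bystander: white plastic bowl, 110 across, 50 high, left of the chest; point at its mid-height
- spray_mid (a point): bystander: spray can, 52 diameter, 170 high, right of the chest; point at its mid-height
- tin_mid (a point): bystander: low metal tin, 66 diameter, 50 high, right of the chest's front; point at its mid-height
- hammer: bystander: hammer lying on the table, far right

How it is judged:
By the outcome, as a careful person would: the job done as asked, in the order asked, and still so for the second after the job is handed in, with the robot touching nothing.
It also fails if it takes over 72 s, if anything falls off the work surface, if the arm or the gripper's body presses on something with over 40 N, if the wrist force passes 120 N, or if a joint passes its speed limit or range.

## Robot

A 6-joint arm with a two-finger parallel gripper is mounted at the origin on the work surface. World frame = base frame: x ahead of the robot, y to its left, z up, the work surface at z = 0. Lengths are in m, angles in rad, forces in N, time in s.
With the tool pointing down it reaches from about 0.35 to 0.85 m from the base axis. Payload 8.1 kg.
Tool frame: the origin (TCP) lies on the centre line of the jaws, within the pads' length; the fingertips stand robot.tip_reach ahead of it and the grasp point (between the pads) lies 5 mm behind it (robot.tip_reach is the distance from the TCP to the fingertips, in m); z points along the fingers, y is the direction in which the jaws open and shut (so a half turn about z gives the same grasp; the last joint's range is limited). The gripper opens to 93 mm and grips with 3 to 60 N. Pads are 15 mm wide; open, the fingers measure 128 mm over their backs; the gripper's body (75 mm by 188 mm) begins 65 mm behind the grasp point.
Start: joints at [-1.308, 0.13, 1.488, -0, 1.523, -0.085], TCP at [0.205, -0.564, 0.206] pointing down, gripper open.
Joint ranges: [-2.96, 2.96], [-0.89, 2.26], [0.02, 2.5], [-1.34, 4.48], [0, 2.73], [-2.66, 2.66]. Speed limits (rad/s): [2.39, 2.39, 2.79, 3.14, 3.14, 3.14].

## Interface

Orientations are given as a rotation vector (axis times angle).
In Python, from plant import sensors, read_camera, robot gives the robot as it stands.
- The arm moves only by the tool play_rows, never from a script. Its argument "series" is a list that holds one entry, the list of rows, each a list of 5 numbers: the closure, from -1 (fully open) to 1 (shut), then the shift along the world's x, y, z in m, then the turn about the world's z in rad. A call has 1 to 8 rows; each row is the pose to reach, as a shift and turn from the pose commanded when the call began; what a row does not reach only later rows make up. A row lasts 1/10 s, in which the tool goes at most 50 mm and 8.59 degrees, less where a joint would pass 70% of its speed; a pose out of reach is approached as far as the arm can. A call with a gripper value outside its range is refused whole. The fingers move at their own pace and stop on an object; "force" is the grip in N (left out, the last holds). Time passes only in rows, so rows that repeat a pose let the fingers close. It gives the time, the measured TCP pose, the force and the opening at its end, in the units of the state.
- sensors.read_state(): the state, without advancing time (a new reading comes with each control period).
- read_camera(name): name is "scene" or "top" or "wrist"; returns a dict with "color" (420x560x3 uint8, red, green, blue), "range_z" (420x560 float32, m along the optical axis (not along the pixel's ray), 0 where there is no reading), "intrinsics" (3x3 intrinsics, pixels), "rvec" (rotation vector, rad) and "tvec" (3), from world to camera coordinates, as OpenCV has them. Camera axes: x right, y down, z forward; pixel columns grow to the right and rows downward; lengths in m; the calibration is good to about 2 mm. A picture is of the moment at which its call begins.
- robot.close_job(): hands the job in, once; it reports no verdict.
The state is a dict: "t": time; "q": joint angles; "dq": joint speeds; "joint_torque": joint torques, N m; "tool_pos": TCP position; "orientation": TCP orientation; "force": force on the tool from outside, world axes, zero at the start; "wrist_torque": the same for the moment, N m; "opening": finger opening in m.
Only numpy, scipy, OpenCV 4.12 (cv2) and the standard library are available. Lean on these libraries where they do the work, as an engineer would, in place of code of your own. Each camera call takes 0.05 s, during which the arm holds its last target.

## Working session

There is one attempt and no reset: what is moved stays moved. The work goes in short steps, Python scripts to look and compute and a tool call to move; the robot and the scene stay as the last step left them, time stands still between calls to the robot, and variables do not carry over. Pictures are saved under pics/ and viewed, and the job is handed in when it is done.

Besides the shell and the picture viewer there is one more tool, called after "Call:" as name(argument=value, ...) on one line, values as JSON. play_rows: Moves the arm, as the interface text tells. Its arguments: {"type":"object","properties":{"series":{"type":"array","items":{"type":"array","items":{"type":"array","items":{"type":"number"}}}},"force":{"type":"number"}},"required":["series"]}

```bash
ls; mkdir -p pics; python3 - <<'E'
from plant import sensors, read_camera, robot
import cv2,numpy as np
print(robot.tip_reach); print(sensors.read_state())
for n in ["scene","top","wrist"]:
    c=read_camera(n); cv2.imwrite(f"pics/{n}0.png",c["color"][:,:,::-1]); np.savez(f"/tmp/{n}0.npz",**c)
    R=cv2.Rodrigues(np.array(c["rvec"]))[0]; print(n,c["intrinsics"].tolist(),(-R.T@np.array(c["tvec"]).ravel()).round(3),R.round(2).tolist())
E
```

```text
pics
0.014
{'t': 0.0, 'q': array([-1.30841278e+00,  1.31141196e-01,  1.48926108e+00,  1.20964196e-05,
        1.52296846e+00, -8.54089601e-02]), 'dq': array([ 1.45048842e-04, -2.73754658e-04,  8.11027473e-05, -3.61127149e-04,
        4.41653397e-04, -3.83858798e-04]), 'joint_torque': array([ 1.67066378e-05, -5.59835994e+01, -4.91768110e+01,  7.69468700e-02,
        3.50481807e-02, -1.61394446e-04]), 'tool_pos': array([ 0.20436552, -0.56351477,  0.20520937]), 'orientation': array([-3.09246618e+00, -5.43254406e-01,  2.27791284e-04]), 'force': array([-0.67945131,  0.13909794, -0.36909407]), 'wrist_torque': array([-0.00093958, -0.02480769,  0.0320553 ]), 'opening': 0.0928694212342474}
scene [[507.81551150296656, 0.0, 266.8984006522226], [0.0, 507.81551150296656, 203.2888023262652], [0.0, 0.0, 1.0]] [ 1.213 -0.664  1.212] [[0.64, 0.77, -0.01], [0.6, -0.51, -0.62], [-0.48, 0.39, -0.78]]
top [[445.5350865551109, 0.0, 271.99302493279885], [0.0, 445.5350865551109, 209.25193682075837], [0.0, 0.0, 1.0]] [ 0.318 -0.139  1.211] [[0.1, -1.0, -0.01], [-0.97, -0.1, -0.2], [0.2, 0.03, -0.98]]
wrist [[320.25603753609204, 0.0, 283.41889730514845], [0.0, 320.25603753609204, 209.24818670115187], [0.0, 0.0, 1.0]] [ 0.271 -0.54   0.384] [[0.34, -0.94, -0.0], [-0.91, -0.33, 0.26], [-0.24, -0.09, -0.97]]
```

View pics/scene0.png

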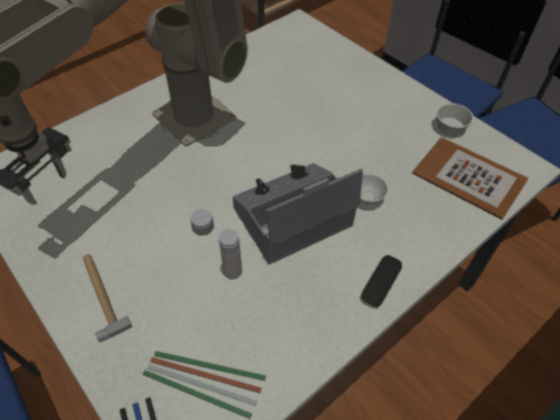

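View pics/top0.png

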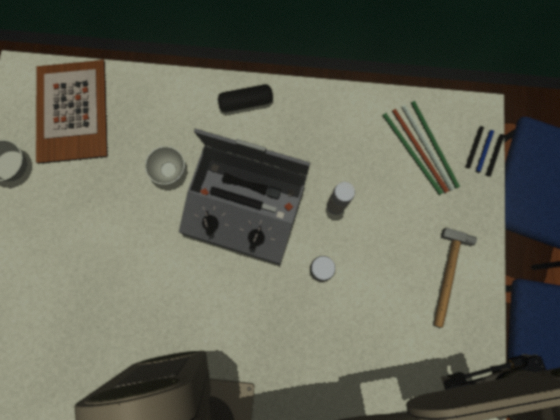

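View pics/wrist0.png

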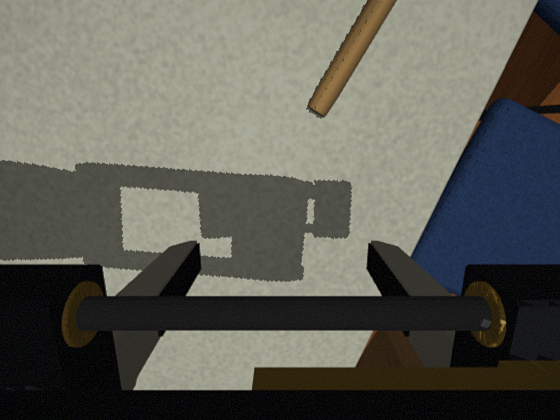

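The top view shows the chest at pixels (180–310, 130–265), with the lid open and both dials at about (211,223) and (257,238). The bowl is at (165,167), the can at (342,195) and the tin at (322,268). I'll zoom in next.

```bash
cat > h.py <<'E'
import cv2,numpy as np
from plant import sensors, read_camera, robot
def cloud(c):
    K=c["intrinsics"];R=cv2.Rodrigues(np.array(c["rvec"]))[0];t=np.array(c["tvec"]).ravel()
    z=c["range_z"];v,u=np.mgrid[:z.shape[0],:z.shape[1]]
    P=np.stack([(u-K[0,2])/K[0,0]*z,(v-K[1,2])/K[1,1]*z,z],-1)
    return (P-t)@R
def ray(c,u,v,h=None):
    K=c["intrinsics"];R=cv2.Rodrigues(np.array(c["rvec"]))[0];t=np.array(c["tvec"]).ravel()
    d=R.T@np.array([(u-K[0,2])/K[0,0],(v-K[1,2])/K[1,1],1]);o=-R.T@t
    return o+d*(h-o[2])/d[2] if h is not None else (o,d)
def proj(c,P):
    return cv2.projectPoints(np.array(P,float).reshape(-1,3),np.array(c["rvec"]),np.array(c["tvec"]),c["intrinsics"],None)[0].reshape(-1,2)
def crop(c,x0,y0,x1,y1,s,fn):
    im=cv2.resize(c["color"][y0:y1,x0:x1,::-1],None,fx=s,fy=s,interpolation=cv2.INTER_CUBIC)
    im=np.clip(im*1.8,0,255).astype(np.uint8);cv2.imwrite(fn,im)
E
python3 - <<'E'
from h import *
c=dict(np.load("/tmp/top0.npz"));s=dict(np.load("/tmp/scene0.npz"))
crop(c,170,120,340,280,4,"pics/topc.png");crop(s,185,150,395,270,3.8,"pics/scenec.png")
P=cloud(c)
for (u,v) in [(211,223),(257,238),(230,245),(195,225),(280,255),(215,140),(250,150),(290,170),(165,170),(344,187),(322,268),(100,300)]: print(u,v,P[v,u].round(3))
E
```

```text
211 223 [0.495 0.042 0.088]
257 238 [ 0.465 -0.081  0.115]
230 245 [ 0.447 -0.01   0.061]
195 225 [0.489 0.085 0.071]
280 255 [ 0.433 -0.142  0.071]
215 140 [0.672 0.037 0.218]
250 150 [ 0.655 -0.048  0.219]
290 170 [ 0.645 -0.146  0.122]
165 170 [0.646 0.203 0.006]
344 187 [ 0.601 -0.279  0.171]
322 268 [ 0.413 -0.253  0.047]
100 300 [0.274 0.322 0.007]
```

View pics/topc.png

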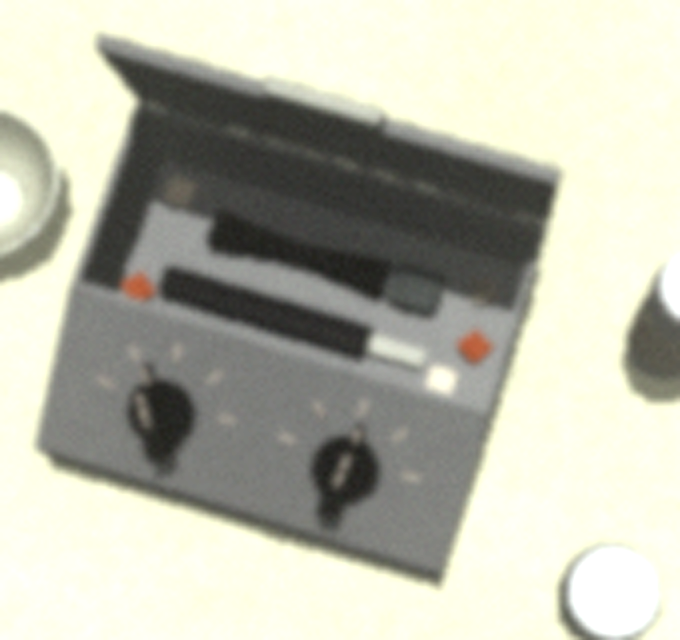

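View pics/scenec.png

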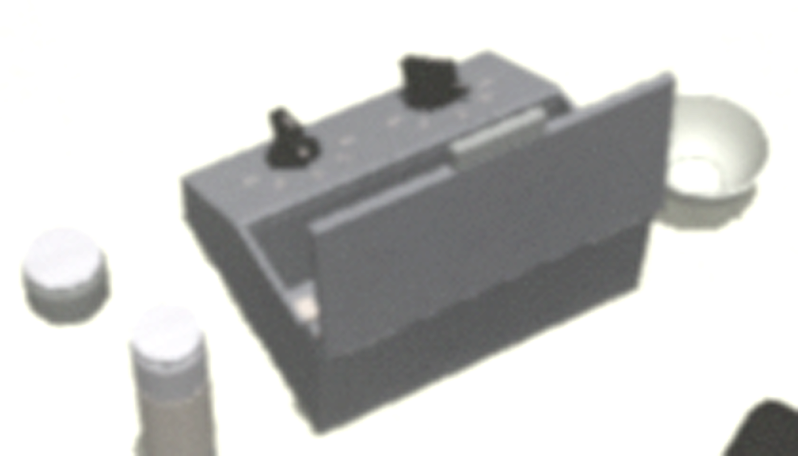

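```bash
python3 - <<'E'
from h import *
c=dict(np.load("/tmp/top0.npz"));s=dict(np.load("/tmp/scene0.npz"))
T=lambda x,y:(170+x/4-.4,120+y/4-.4)
for n,p,h in [("TL",(77,283),.108),("TR",(487,412),.108),("BL",(40,443),.055),("BR",(440,572),.055)]: print(n,ray(c,*T(*p),h).round(4))
S=lambda x,y:(185+x/3.8-.4,150+y/3.8-.4)
for n,p,h in [("BLs",(488,52),.055),("BRs",(185,180),.055),("TRs",(245,222),.108),("TLs",(558,88),.108)]: print(n,ray(s,*S(*p),h).round(4))
# dial bars by dark mask in cloud
P=cloud(c);col=c["color"].astype(int)
# table offset check
print("table z",np.median(P[290:330,60:160,2]))
# yaw from the panel edges
# lid plane: points high
m=(P[...,2]>.135)&(P[...,0]>.58)&(P[...,0]<.8)&(abs(P[...,1])<.2)&(P[...,1]>-.18)
for nm,cc in (("top",c),("scene",s)):
    Q=cloud(cc);m=(Q[...,2]>.13)&(Q[...,0]>.55)&(Q[...,0]<.75)&(Q[...,1]<.16)&(Q[...,1]>-.2)
    X=Q[m];mu=np.median(X,0)
    for _ in range(5):
        u,sv,vt=np.linalg.svd(X-X.mean(0),full_matrices=False);d=(X-X.mean(0))@vt[2]; X=X[abs(d)<max(.004,1.5*d.std())] if True else X
    n=vt[2]; print(nm,len(X),X.mean(0).round(4),n.round(4),"std",d.std(),"tilt from horiz",np.degrees(np.arctan2(n[2],np.hypot(*n[:2]))),"yaw",np.degrees(np.arctan2(n[1],n[0])),"zmax",X[:,2].max())
E
```

```text
TL [0.5706 0.1057 0.108 ]
TR [ 0.513  -0.1621  0.108 ]
BL [0.4732 0.1269 0.055 ]
BR [ 0.415  -0.1425  0.055 ]
BLs [0.4749 0.128  0.055 ]
BRs [ 0.4213 -0.1425  0.055 ]
TRs [ 0.5169 -0.1572  0.108 ]
TLs [0.5708 0.1068 0.108 ]
table z 0.0012413360261363483
top 1276 [ 0.6562 -0.052   0.2013] [-0.9748  0.2016 -0.0951] std 0.00120834552062953 tilt from horiz -5.458277635632191 yaw 168.31512020700123 zmax 0.26005084629935404
scene 2959 [ 0.6675 -0.0599  0.1908] [ 0.9719 -0.2024  0.1204] std 0.001570056295005498 tilt from horiz 6.913054345335611 yaw -11.765811705496228 zmax 0.2592973810968651
```

Call:
play_rows(series=[[[1,0,0,0.05,0],[1,0.02,0.02,0.1,-0.1],[1,0.05,0.05,0.15,-0.2],[1,0.085,0.085,0.18,-0.3],[1,0.12,0.12,0.18,-0.4],[1,0.155,0.155,0.18,-0.5],[1,0.19,0.19,0.18,-0.555],[1,0.225,0.225,0.18,-0.555]]], force=15)

```text
t: 0.95
tool_pos: [0.414, -0.3542, 0.3863]
orientation: [3.124, -0.329, 0.001]
force: [0.9, -0.4, -0.1]
opening: 0.0336
```

Call:
play_rows(series=[[[1,0.035,0.035,0,0],[1,0.07,0.07,0,0],[1,0.105,0.105,0,0],[1,0.14,0.14,0,0],[1,0.175,0.175,0,0],[1,0.21,0.21,0,0],[1,0.245,0.245,0,0],[1,0.28,0.276,0,0]]])

```text
t: 1.75
tool_pos: [0.694, -0.0775, 0.3857]
orientation: [-3.125, 0.324, 0.0]
force: [1.1, -0.0, 0.7]
opening: 0.0005
```

Call:
play_rows(series=[[[1,0,0,0,0],[1,0.006,0.002,-0.03,0],[1,0.006,0.002,-0.06,0],[1,0.006,0.002,-0.09,0],[1,0.006,0.002,-0.12,0],[1,0.006,0.002,-0.148,0],[1,0.006,0.002,-0.148,0],[1,0.006,0.002,-0.148,0]]])

```text
t: 2.55
tool_pos: [0.6984, -0.0779, 0.238]
orientation: [-3.125, 0.325, 0.002]
force: [0.1, 0.0, 1.2]
opening: 0.0004
```

```bash
python3 - <<'E'
from h import *
s=read_camera("scene");crop(s,185,100,395,270,3.5,"pics/s1.png")
st=sensors.read_state();print(st["tool_pos"],st["force"],st["t"])
E
```

```text
[ 0.69930151 -0.07803863  0.23984622] [ 0.29848104 -0.0368292  -0.08288941] 2.6
```

View pics/s1.png

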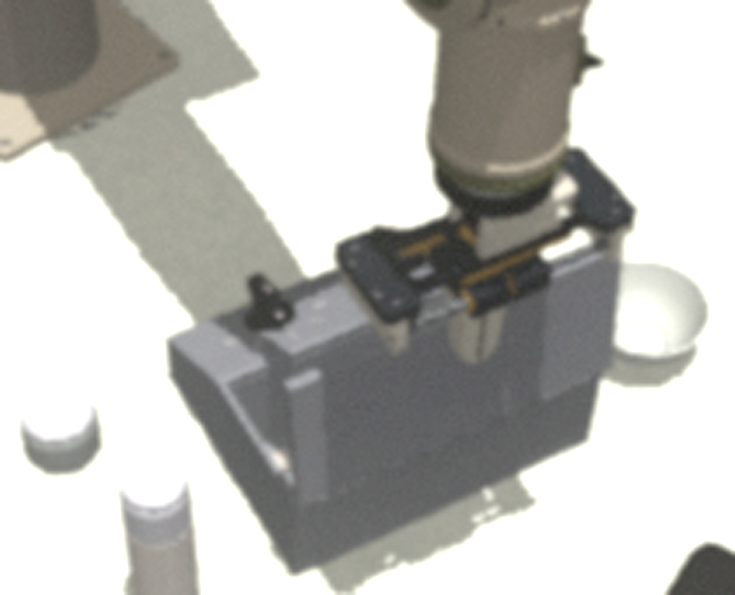

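The open lid sits with the closed fingers behind it, near (480,340). I'll compute an arc for the push.

```bash
cat > arc.py <<'E'
from h import *
import sys
def arc(ths,r=.115,H=np.array([.6705,-.054,.108]),yaw=np.radians(-11.8),n=0.0):
    p=sensors.read_state()["tool_pos"];ex=np.array([np.cos(yaw),np.sin(yaw),0]);ey=np.array([-np.sin(yaw),np.cos(yaw),0])
    for d in ths:
        t=np.radians(d);T=H+ex*(-r*np.cos(t)+.01*np.sin(t)+.0075)+ey*n+[0,0,r*np.sin(t)+.01*np.cos(t)+.014]
        print(d,(T-p).round(3).tolist(),T.round(3))
E
python3 -c "
from arc import *
arc([100,95,90,86,83,80,77,74,71,68,65,62,59,56])"
```

```text
100 [0.008, 0.016, -0.006] [ 0.707 -0.062  0.234]
95 [-0.002, 0.018, -0.004] [ 0.697 -0.06   0.236]
90 [-0.012, 0.02, -0.003] [ 0.688 -0.058  0.237]
86 [-0.02, 0.022, -0.002] [ 0.68  -0.056  0.237]
83 [-0.025, 0.023, -0.002] [ 0.674 -0.055  0.237]
80 [-0.031, 0.025, -0.003] [ 0.668 -0.053  0.237]
77 [-0.037, 0.026, -0.004] [ 0.662 -0.052  0.236]
74 [-0.043, 0.027, -0.005] [ 0.656 -0.051  0.235]
71 [-0.049, 0.028, -0.006] [ 0.65  -0.05   0.234]
68 [-0.055, 0.029, -0.007] [ 0.645 -0.049  0.232]
65 [-0.06, 0.031, -0.009] [ 0.639 -0.047  0.23 ]
62 [-0.066, 0.032, -0.012] [ 0.634 -0.046  0.228]
59 [-0.071, 0.033, -0.014] [ 0.628 -0.045  0.226]
56 [-0.076, 0.034, -0.017] [ 0.623 -0.044  0.223]
```

Call:
play_rows(series=[[[1,0.0,0.01,-0.002,0],[1,-0.008,0.019,-0.003,0],[1,-0.015,0.021,-0.003,0],[1,-0.02,0.022,-0.003,0],[1,-0.025,0.023,-0.003,0],[1,-0.031,0.025,-0.003,0],[1,-0.037,0.026,-0.004,0],[1,-0.043,0.027,-0.005,0]]])

```text
t: 3.4
tool_pos: [0.656, -0.0508, 0.2338]
orientation: [-3.125, 0.325, -0.003]
force: [2.7, -0.3, 2.5]
opening: 0.0007
```

```bash
python3 -c "
from arc import *
arc(list(range(74,20,-3)))"
```

```text
74 [0.0, -0.0, 0.001] [ 0.656 -0.051  0.235]
71 [-0.006, 0.001, 0.0] [ 0.65  -0.05   0.234]
68 [-0.011, 0.002, -0.001] [ 0.645 -0.049  0.232]
65 [-0.017, 0.003, -0.003] [ 0.639 -0.047  0.23 ]
62 [-0.022, 0.005, -0.006] [ 0.634 -0.046  0.228]
59 [-0.028, 0.006, -0.008] [ 0.628 -0.045  0.226]
56 [-0.033, 0.007, -0.011] [ 0.623 -0.044  0.223]
53 [-0.038, 0.008, -0.014] [ 0.618 -0.043  0.22 ]
50 [-0.043, 0.009, -0.017] [ 0.613 -0.042  0.217]
47 [-0.048, 0.01, -0.021] [ 0.608 -0.041  0.213]
44 [-0.052, 0.011, -0.025] [ 0.604 -0.04   0.209]
41 [-0.057, 0.012, -0.029] [ 0.599 -0.039  0.205]
38 [-0.061, 0.013, -0.033] [ 0.595 -0.038  0.201]
35 [-0.065, 0.013, -0.038] [ 0.591 -0.037  0.196]
32 [-0.068, 0.014, -0.042] [ 0.588 -0.037  0.191]
29 [-0.072, 0.015, -0.047] [ 0.584 -0.036  0.186]
26 [-0.075, 0.016, -0.052] [ 0.581 -0.035  0.181]
23 [-0.078, 0.016, -0.058] [ 0.578 -0.035  0.176]
```

Contact has been made with a light force. I'll continue along the arc.

Call:
play_rows(series=[[[1,-0.006,0.001,0,0],[1,-0.011,0.002,-0.001,0],[1,-0.017,0.003,-0.003,0],[1,-0.022,0.005,-0.006,0],[1,-0.028,0.006,-0.008,0],[1,-0.033,0.007,-0.011,0],[1,-0.038,0.008,-0.014,0],[1,-0.043,0.009,-0.017,0]]])

```text
t: 4.2
tool_pos: [0.6124, -0.0416, 0.2158]
orientation: [-3.125, 0.325, 0.0]
force: [1.1, -0.3, 3.2]
opening: 0.0005
```

```bash
python3 -c "
from arc import *
arc(list(range(50,-1,-3)))"
```

```text
50 [0.001, -0.0, 0.001] [ 0.613 -0.042  0.217]
47 [-0.004, 0.001, -0.003] [ 0.608 -0.041  0.213]
44 [-0.009, 0.002, -0.007] [ 0.604 -0.04   0.209]
41 [-0.013, 0.002, -0.011] [ 0.599 -0.039  0.205]
38 [-0.017, 0.003, -0.015] [ 0.595 -0.038  0.201]
35 [-0.021, 0.004, -0.02] [ 0.591 -0.037  0.196]
32 [-0.025, 0.005, -0.024] [ 0.588 -0.037  0.191]
29 [-0.028, 0.006, -0.029] [ 0.584 -0.036  0.186]
26 [-0.031, 0.006, -0.034] [ 0.581 -0.035  0.181]
23 [-0.034, 0.007, -0.04] [ 0.578 -0.035  0.176]
20 [-0.037, 0.007, -0.045] [ 0.575 -0.034  0.171]
17 [-0.039, 0.008, -0.051] [ 0.573 -0.034  0.165]
14 [-0.041, 0.008, -0.056] [ 0.571 -0.033  0.16 ]
11 [-0.043, 0.009, -0.062] [ 0.569 -0.033  0.154]
8 [-0.045, 0.009, -0.068] [ 0.568 -0.033  0.148]
5 [-0.046, 0.009, -0.074] [ 0.567 -0.032  0.142]
2 [-0.047, 0.009, -0.08] [ 0.566 -0.032  0.136]
```

Call:
play_rows(series=[[[1,-0.004,0.001,-0.003,0],[1,-0.009,0.002,-0.007,0],[1,-0.013,0.002,-0.011,0],[1,-0.017,0.003,-0.015,0],[1,-0.021,0.004,-0.02,0],[1,-0.025,0.005,-0.024,0],[1,-0.028,0.006,-0.029,0],[1,-0.031,0.006,-0.034,0]]])

```text
t: 5.0
tool_pos: [0.5815, -0.0354, 0.1816]
orientation: [-3.124, 0.325, 0.001]
force: [0.7, 0.0, 1.7]
opening: 0.0007
```

Call:
play_rows(series=[[[1,-0.002,0.0,-0.004,0],[1,-0.004,0.001,-0.008,0],[1,-0.006,0.001,-0.012,0],[1,-0.008,0.001,-0.016,0],[1,-0.009,0.002,-0.02,0],[1,-0.01,0.002,-0.024,0],[1,-0.011,0.002,-0.028,0],[1,-0.012,0.003,-0.032,0]]])

```text
t: 5.8
tool_pos: [0.5698, -0.0329, 0.1497]
orientation: [3.124, -0.325, -0.0]
force: [-0.8, -0.8, 1.8]
opening: 0.0004
```

Call:
play_rows(series=[[[1,0,0,-0.002,0],[1,-0.001,0,-0.004,0],[1,-0.001,0,-0.006,0],[1,-0.002,0,-0.008,0],[1,-0.002,0,-0.01,0],[1,-0.003,0,-0.012,0],[1,-0.003,0,-0.0135,0],[1,-0.003,0,-0.015,0]]])

```text
t: 6.6
tool_pos: [0.5668, -0.0327, 0.1349]
orientation: [3.125, -0.325, -0.0]
force: [-0.8, -0.2, 0.6]
opening: 0.0003
```

Call:
play_rows(series=[[[1,0,0,-0.001,0],[1,0,0,-0.0015,0],[1,0,0,-0.002,0],[1,0,0,-0.0025,0],[1,0,0,-0.003,0],[1,0,0,-0.003,0]]])

```text
t: 7.2
tool_pos: [0.5669, -0.0327, 0.132]
orientation: [3.125, -0.325, -0.0]
force: [-1.2, -1.0, 1.4]
opening: 0.0005
```

Call:
play_rows(series=[[[1,0,0,-0.0005,0],[1,0,0,-0.001,0],[1,0,0,-0.0015,0],[1,0,0,-0.002,0],[1,0,0,-0.002,0]]])

```text
t: 7.7
tool_pos: [0.5669, -0.0326, 0.1299]
orientation: [-3.125, 0.325, 0.0]
force: [0.2, -0.4, 1.7]
opening: 0.0008
```

```bash
python3 - <<'E'
from h import *
st=sensors.read_state();print(st["tool_pos"],st["force"],st["t"])
s=read_camera("scene");crop(s,185,100,395,270,3.5,"pics/s2.png")
E
```

```text
[ 0.56687405 -0.03264408  0.12990905] [ 0.24180406 -0.42527312  1.73909542] 7.7
```

View pics/s2.png

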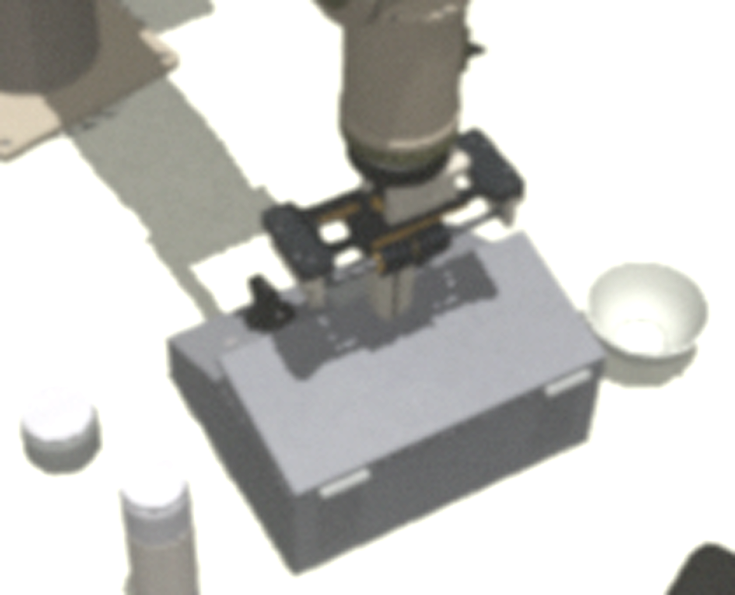

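Call:
play_rows(series=[[[1,0,0,-0.0005,0],[1,0,0,-0.001,0],[1,0,0,-0.0015,0],[1,0,0,-0.002,0],[1,0,0,-0.002,0]]])

```text
t: 8.25
tool_pos: [0.5669, -0.0327, 0.1279]
orientation: [-3.125, 0.325, 0.0]
force: [-0.4, 0.4, 1.4]
opening: 0.0004
```

Call:
play_rows(series=[[[1,0,0,-0.0005,0],[1,0,0,-0.001,0],[1,0,0,-0.0015,0],[1,0,0,-0.002,0],[1,0,0,-0.002,0]]])

```text
t: 8.75
tool_pos: [0.5669, -0.0327, 0.1259]
orientation: [3.125, -0.325, -0.0]
force: [-1.2, -0.4, 0.7]
opening: 0.0004
```

```bash
python3 - <<'E'
from h import *
for n in("scene","top"):
    s=read_camera(n)
    Q=cloud(s);H=np.array([.6705,-.054]);y=np.radians(-11.8);ex=np.array([np.cos(y),np.sin(y)]);ey=np.array([-np.sin(y),np.cos(y)])
    E=(Q[...,:2]-H)@ex;N=(Q[...,:2]-H)@ey
    for a,b in[(-.125,-.11),(-.1,-.08),(-.06,-.04),(-.03,-.01)]:
      for l,h in((-.12,-.06),(.06,.12)):
        m=(E>a)&(E<b)&(N>l)&(N<h)&(Q[...,2]>.06)&(Q[...,2]<.16); print(n,a,l,m.sum(),np.median(Q[m][:,2]) if m.sum() else None)
c=read_camera("wrist");cv2.imwrite("pics/w2.png",c["color"][:,:,::-1])
E
```

```text
scene -0.125 -0.12 104 0.13863407638600994
scene -0.125 0.06 98 0.1387080852605892
scene -0.1 -0.12 145 0.13389153330532116
scene -0.1 0.06 128 0.1338943596531336
scene -0.06 -0.12 155 0.12689941091676935
scene -0.06 0.06 135 0.12665398317033502
scene -0.03 -0.12 155 0.12148270514769341
scene -0.03 0.06 138 0.12161112411085617
top -0.125 -0.12 90 0.1387068874950929
top -0.125 0.06 35 0.13882946935351875
top -0.1 -0.12 108 0.13368150797966274
top -0.1 0.06 26 0.1344872932782967
top -0.06 -0.12 105 0.12682152563715507
top -0.06 0.06 0 None
top -0.03 -0.12 171 0.12183082363591877
top -0.03 0.06 0 None
```

View pics/w2.png

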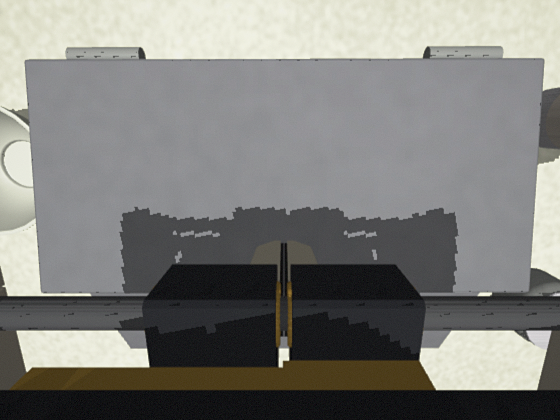

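```bash
python3 - <<'E'
from h import *
st=sensors.read_state();p=st["tool_pos"]
s=read_camera("scene");im=s["color"][:,:,::-1].copy()
im=np.clip(im*1.8,0,255).astype(np.uint8)
x0,y0,k=260,130,8
big=cv2.resize(im[y0:y0+70,x0:x0+95],None,fx=k,fy=k,interpolation=cv2.INTER_CUBIC)
for P,col in((p,(0,0,255)),(p-[0,0,.014],(0,255,0)),(p+[0,0,.07],(255,0,0))):
    q=(proj(s,P)[0]-[x0,y0]+.5)*k; cv2.circle(big,tuple(q.astype(int).tolist()),5,col,2); print(q)
cv2.imwrite("pics/s3.png",big)
w=read_camera("wrist");Q=cloud(w)
for v in range(225,300,6): print(v,Q[v,250:320:10,2].round(3), Q[v,265,:2].round(3))
E
```

```text
[284.610039  499.6498676]
[283.23265664 525.2096137 ]
[291.83148743 365.64322366]
225 [0.134 0.133 0.133 0.133 0.135 0.134 0.134] [ 0.585 -0.026]
231 [0.134 0.135 0.135 0.134 0.133 0.135 0.133] [ 0.582 -0.025]
237 [0.134 0.134 0.136 0.135 0.135 0.134 0.135] [ 0.579 -0.025]
243 [0.136 0.134 0.142 0.142 0.142 0.143 0.135] [ 0.576 -0.024]
249 [0.135 0.15  0.15  0.151 0.151 0.152 0.151] [ 0.578 -0.026]
255 [0.137 0.159 0.158 0.156 0.158 0.16  0.159] [ 0.578 -0.026]
261 [0.137 0.165 0.165 0.162 0.166 0.166 0.165] [ 0.578 -0.026]
267 [0.229 0.23  0.229 0.169 0.172 0.229 0.231] [ 0.603 -0.036]
273 [0.233 0.232 0.234 0.175 0.178 0.232 0.233] [ 0.603 -0.036]
279 [0.235 0.236 0.237 0.18  0.226 0.237 0.236] [ 0.603 -0.036]
285 [0.239 0.239 0.238 0.235 0.236 0.239 0.24 ] [ 0.603 -0.036]
291 [0.24  0.241 0.241 0.236 0.238 0.304 0.241] [ 0.603 -0.036]
297 [0.244 0.244 0.245 0.235 0.24  0.304 0.244] [ 0.603 -0.036]
```

View pics/s3.png

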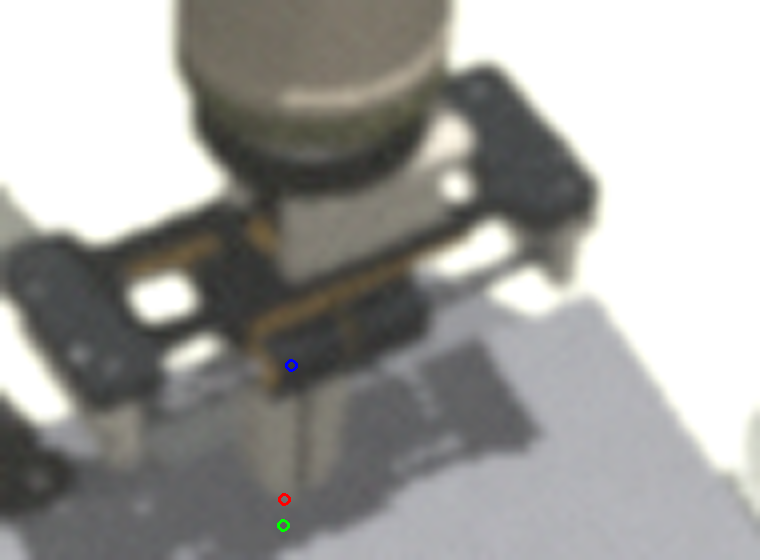

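The lid is still about 10° open. With the jaws closed, the fingertips sit about 24 mm higher than tip_reach implies. I'll keep lowering it gently.

Call:
play_rows(series=[[[1,0,0,-0.0015,0],[1,0,0,-0.003,0],[1,0,0,-0.0045,0],[1,0,0,-0.006,0],[1,0,0,-0.0075,0],[1,0,0,-0.009,0],[1,0,0,-0.0105,0],[1,0,0,-0.012,0]]])

```text
t: 9.8
tool_pos: [0.5669, -0.0327, 0.1139]
orientation: [-3.125, 0.325, 0.0]
force: [-1.9, 0.1, 1.6]
opening: 0.0004
```

Call:
play_rows(series=[[[1,0,0,-0.0007,0],[1,0,0,-0.0014,0],[1,0,0,-0.002,0],[1,0,0,-0.0025,0],[1,0,0,-0.003,0],[1,0,0,-0.003,0]]])

```text
t: 10.4
tool_pos: [0.5669, -0.0327, 0.111]
orientation: [3.125, -0.325, 0.0]
force: [-0.5, 0.9, 0.6]
opening: 0.0005
```

Call:
play_rows(series=[[[1,0,0,-0.0005,0],[1,0,0,-0.001,0],[1,0,0,-0.0015,0],[1,0,0,-0.002,0],[1,0,0,-0.002,0]]])

```text
t: 10.9
tool_pos: [0.5669, -0.0327, 0.1089]
orientation: [-3.125, 0.325, 0.0]
force: [-0.8, -0.6, 0.6]
opening: 0.0003
```

Call:
play_rows(series=[[[1,0,0,-0.0005,0],[1,0,0,-0.001,0],[1,0,0,-0.0015,0],[1,0,0,-0.002,0],[1,0,0,-0.002,0]]])

```text
t: 11.4
tool_pos: [0.5669, -0.0327, 0.1069]
orientation: [-3.125, 0.325, -0.0]
force: [-0.0, -0.2, -0.0]
opening: 0.0008
```

Call:
play_rows(series=[[[1,0,0,-0.0005,0],[1,0,0,-0.001,0],[1,0,0,-0.0015,0],[1,0,0,-0.002,0],[1,0,0,-0.002,0]]])

```text
t: 11.9
tool_pos: [0.567, -0.0327, 0.1063]
orientation: [3.125, -0.325, 0.001]
force: [-6.6, 0.7, 11.8]
opening: 0.0004
```

```bash
cat > lid.py <<'E'
from h import *
def lid():
  for n in("scene","top"):
    s=read_camera(n)
    Q=cloud(s);H=np.array([.6705,-.054]);y=np.radians(-11.8);ex=np.array([np.cos(y),np.sin(y)]);ey=np.array([-np.sin(y),np.cos(y)])
    E=(Q[...,:2]-H)@ex;N=(Q[...,:2]-H)@ey
    m=(E>-.12)&(E<-.01)&(abs(N)>.06)&(abs(N)<.13)&(Q[...,2]>.1)&(Q[...,2]<.16);
    print(n,m.sum(),"slope,z at hinge",np.polyfit(E[m],Q[m][:,2],1))
lid()
E
python3 lid.py
```

```text
scene 1608 slope,z at hinge [0.00223787 0.11857561]
top 931 slope,z at hinge [-0.00268338  0.11883445]
```

The lid is shut: its slope reads about 0.002 rad and the force rose on the stop. I'll lift off and look at the dials.

Call:
play_rows(series=[[[1,0,0,-0.0005,0],[1,0,0,-0.0005,0],[1,0,0,0.02,0],[1,0,0,0.05,0],[1,0,0,0.09,0],[1,-0.03,0.005,0.13,0],[1,-0.07,0.01,0.15,0],[1,-0.11,0.02,0.15,0]]])

```text
t: 12.8
tool_pos: [0.4578, -0.0131, 0.2591]
orientation: [3.124, -0.326, 0.011]
force: [0.0, 1.0, 0.8]
opening: 0.0004
```

Call:
play_rows(series=[[[-0.2,-0.03,0.005,0,0],[-0.2,-0.05,0.005,0,0],[-0.2,-0.05,0.005,0,0],[-0.2,-0.05,0.005,0,0]]])

```text
t: 13.2
tool_pos: [0.4074, -0.0078, 0.2553]
orientation: [3.125, -0.325, 0.003]
force: [1.4, -0.2, 0.4]
opening: 0.0281
```

```bash
python3 - <<'E'
from h import *
st=sensors.read_state();print(st["tool_pos"],st["q"],st["force"],st["opening"])
w=read_camera("wrist");np.savez("/tmp/w4.npz",**w);cv2.imwrite("pics/w4.png",np.clip(w["color"][:,:,::-1]*1.4,0,255).astype(np.uint8))
O=np.array([.5432,-.0274,0]);y=np.radians(-11.8);ex=np.array([np.cos(y),np.sin(y),0]);ey=np.array([-np.sin(y),np.cos(y),0])
for n in(.062,-.062): print(proj(w,O+ex*-.0547+ey*n+[0,0,.0789]))
E
python3 lid.py
```

```text
[ 0.40742193 -0.00776209  0.25533252] [-1.45066315e-01 -4.27788823e-01  1.90344395e+00  4.00843164e-05
  1.66429522e+00  1.63310032e+00] [ 1.43366489 -0.20974256  0.44887037] 0.02809139189689986
[[216.87176761 113.77257946]]
[[333.59992994 113.73380654]]
scene 1611 slope,z at hinge [-0.00247654  0.11835862]
top 2300 slope,z at hinge [0.00035918 0.11910378]
```

View pics/w4.png

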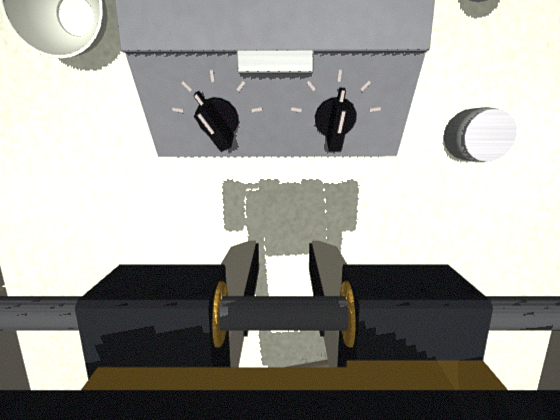

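```bash
cat > dial.py <<'E'
from h import *
O=np.array([.5432,-.0274,0]);y=np.radians(-11.8);ex=np.array([np.cos(y),np.sin(y),0]);ey=np.array([-np.sin(y),np.cos(y),0]);ez=np.array([0,0,1.])
b=np.radians(28);sl=np.cos(b)*ex+np.sin(b)*ez;ax=-np.sin(b)*ex+np.cos(b)*ez
def axis0(n): return O+.108*ez-.062*sl+n*ey
def pang(w,n,u,v,h):
    o,d=ray(w,u,v);c=axis0(n)+ax*h;t=(c-o)@ax/(d@ax);q=o+d*t-c
    return np.degrees(np.arctan2(-q@ey,q@sl)),np.hypot(q@ey,q@sl),q
E
python3 - <<'E'
from dial import *
w=dict(np.load("/tmp/w4.npz"))
for n,u,v in((.062,198,93),(-.062,342,89)):
    for h in(0,.008,.015,.022,.036): print(n,h,pang(w,n,u,v,h)[:2])
print("marks L")
for u,v in((177,110),(187,87),(212,75),(240,86),(257,110)): print(pang(w,.062,u,v,0)[:2])
print("marks R")
for u,v in((296,110),(313,86),(340,75),(365,86),(376,110)): print(pang(w,-.062,u,v,0)[:2])
crop(w,150,50,410,170,3,"pics/w4c.png")
Q=cloud(w)
st=sensors.read_state();p=st["tool_pos"]
m=(np.linalg.norm(Q[...,:2]-p[:2],axis=-1)<.05)&(Q[...,2]>.2);vv,uu=np.where(m);print(Q[m][:,2].min(),np.percentile(Q[m][:,2],2),p)
for v in range(240,300,8): print(v,[ (Q[v,u].round(3).tolist()) for u in(225,245,325,340)])
E
```

```text
0.062 0 (np.float64(-35.29772147287742), np.float64(0.027629895706801532))
0.062 0.008 (np.float64(-28.027033610656357), np.float64(0.029353655214198103))
0.062 0.015 (np.float64(-22.400419551553984), np.float64(0.03120669251761545))
0.062 0.022 (np.float64(-17.44621883344101), np.float64(0.033325659835557804))
0.062 0.036 (np.float64(-9.330312017866138), np.float64(0.038179151130452435))
-0.062 0 (np.float64(11.943564072635391), np.float64(0.027194962147384302))
-0.062 0.008 (np.float64(7.902636766966718), np.float64(0.03015158161815593))
-0.062 0.015 (np.float64(4.975823496947616), np.float64(0.032840618511736634))
-0.062 0.022 (np.float64(2.4974101151850556), np.float64(0.035602288921307464))
-0.062 0.036 (np.float64(-1.4474510984778701), np.float64(0.04128488448547592))
marks L
(np.float64(-84.06284321429169), np.float64(0.041608979412112765))
(np.float64(-42.051529320117524), np.float64(0.038624739590690634))
(np.float64(1.346833160622415), np.float64(0.040478684080560004))
(np.float64(42.61716462434625), np.float64(0.040317954754675214))
(np.float64(84.30512906426482), np.float
[... 519 characters left out ...]
03, -0.069, -0.002]]
248 [[0.326, 0.096, 0.0], [0.421, 0.01, 0.279], [0.412, -0.031, 0.279], [0.292, -0.067, 0.001]]
256 [[0.422, 0.019, 0.287], [0.42, 0.008, 0.29], [0.413, -0.029, 0.29], [0.411, -0.037, 0.289]]
264 [[0.422, 0.016, 0.299], [0.42, 0.007, 0.299], [0.412, -0.028, 0.298], [0.411, -0.035, 0.298]]
272 [[0.443, 0.0, 0.357], [0.42, 0.006, 0.307], [0.413, -0.027, 0.307], [0.411, -0.034, 0.307]]
280 [[0.442, 0.001, 0.358], [0.419, 0.006, 0.314], [0.413, -0.026, 0.315], [0.412, -0.032, 0.315]]
288 [[0.442, -0.0, 0.363], [0.418, 0.005, 0.319], [0.413, -0.026, 0.32], [0.412, -0.031, 0.321]]
296 [[0.44, -0.0, 0.364], [0.439, -0.005, 0.364], [0.435, -0.024, 0.364], [0.434, -0.028, 0.364]]
```

View pics/w4c.png

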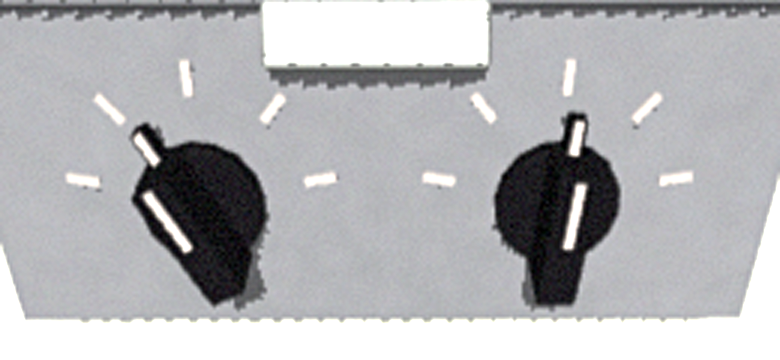

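```bash
cat >> dial.py <<'E'
def ldir(w,n,a,b,h):
    qa=pang(w,n,*a,h)[2];qb=pang(w,n,*b,h)[2];d=qa-qb
    return np.degrees(np.arctan2(-d@ey,d@sl)),np.linalg.norm(d),[round(1000*x,1) for q in(qa,qb) for x in(q@sl,-q@ey)]
E
python3 - <<'E'
from dial import *
w=dict(np.load("/tmp/w4.npz"))
C=lambda x,y:(150+x/3-.33,50+y/3-.33)
print(ldir(w,.062,C(146,193),C(189,251),.036))
print(ldir(w,-.062,C(581,184),C(568,250),.036))
for h in(.008,.012,.016,.02):print(h,ldir(w,.062,C(137,134),C(156,164),h),ldir(w,-.062,C(578,121),C(575,156),h))
E
```

```text
(np.float64(-27.181490971712684), np.float64(0.022888652983686402), [np.float64(17.5), np.float64(-9.5), np.float64(-2.9), np.float64(0.9)])
(np.float64(3.3671729522947564), np.float64(0.02303442600011641), [np.float64(20.4), np.float64(2.8), np.float64(-2.6), np.float64(1.4)])
0.008 (np.float64(-23.385769395986628), np.float64(0.011297005004000823), [np.float64(24.6), np.float64(-16.7), np.float64(14.2), np.float64(-12.2)]) (np.float64(-2.2969701254086896), np.float64(0.01192466029591857), [np.float64(28.9), np.float64(4.6), np.float64(17.0), np.float64(5.1)])
0.012 (np.float64(-23.385769395986433), np.float64(0.011151563972451413), [np.float64(26.3), np.float64(-15.6), np.float64(16.0), np.float64(-11.1)]) (np.float64(-2.296970125408777), np.float64(0.011771138641842777), [np.float64(30.5), np.float64(3.9), np.float64(18.7), np.float64(4.3)])
0.016 (np.float64(-23.38576939598647), np.float64(0.011006122940901785), [np.float64(28.0), np.float64(-14.4), np.float64(17.9), np.float64(-10.1)]) (np.float64(-2.296970125408711), np.float64(0.011617616987767039), [np.float64(32.2), np.float64(3.1), np.float64(20.5), np.float64(3.6)])
0.02 (np.float64(-23.385769395986625), np.float64(0.010860681909352137), [np.float64(29.7), np.float64(-13.3), np.float64(19.7), np.float64(-9.0)]) (np.float64(-2.2969701254086865), np.float64(0.011464095333691202), [np.float64(33.8), np.float64(2.4), np.float64(22.3), np.float64(2.8)])
```

The close-up shows both dials clearly: the left is at about −27° and the right at about +4° (marks are at ±40° and ±80°). I'll turn the wrist by a half turn plus 30° to stay within the joint 6 range while moving above the left dial.

Call:
play_rows(series=[[[0.2,0.01,0.01,0,0.14],[0.2,0.02,0.02,0,0.28],[0.2,0.03,0.03,0,0.42],[0.2,0.04,0.04,0,0.56],[0.2,0.05,0.045,0,0.7],[0.2,0.06,0.05,0,0.84],[0.2,0.07,0.055,0,0.98],[0.2,0.081,0.055,0,1.12]]])

```text
t: 14.15
tool_pos: [0.4888, 0.0479, 0.2543]
orientation: [-2.815, -1.393, 0.002]
force: [0.8, 0.5, -0.6]
opening: 0.0372
```

Call:
play_rows(series=[[[0.2,0,0,0,0.14],[0.2,0,0,0,0.28],[0.2,0,0,0,0.42],[0.2,0,0,0,0.56],[0.2,0,0,0,0.7],[0.2,0,0,0,0.84],[0.2,0,0,0,0.98],[0.2,0,0,0,1.12]]])

```text
t: 14.95
tool_pos: [0.4885, 0.0473, 0.2544]
orientation: [-1.646, -2.675, 0.001]
force: [-0.2, -0.4, -0.6]
opening: 0.0376
```

Call:
play_rows(series=[[[0.2,0,0,0,0.14],[0.2,0,0,0,0.28],[0.2,0,0,0,0.42],[0.2,0,0,0,0.56],[0.2,0,0,0,0.7],[0.2,0,0,0,0.84],[0.2,0,0,0,0.98],[0.2,0,0,0,1.12]]])

```text
t: 15.75
tool_pos: [0.4885, 0.0473, 0.2543]
orientation: [0.027, -3.14, -0.0]
force: [0.1, -0.0, -0.8]
opening: 0.0371
```

```bash
cat > pose.py <<'E'
from dial import *
s=sensors.read_state();R=cv2.Rodrigues(s["orientation"])[0]
psi=-11.8-np.degrees(np.arctan2(R[1,0],R[0,0]));psi=(psi+90)%180-90
print("pos",s["tool_pos"].round(4),"tilt z",R[2,2].round(5),"psi(cw from ex)",psi.round(2),"q6",s["q"][5].round(3),"F",s["force"].round(1),"open",round(float(s["opening"]),4),"t",s["t"])
E
python3 pose.py
```

```text
pos [0.4885 0.0473 0.2543] tilt z -1.0 psi(cw from ex) -12.77 q6 -1.596 F [ 0.1 -0.  -0.8] open 0.0371 t 15.75
```

Call:
play_rows(series=[[[0.2,0,0,-0.02,0.14],[0.2,0,0,-0.045,0.28],[0.2,0,0,-0.07,0.3],[0.2,0,0,-0.095,0.3],[0.2,0,0,-0.115,0.3],[0.2,0,0,-0.13,0.3],[0.2,0,0,-0.13,0.3]]])

```text
t: 16.45
tool_pos: [0.4865, 0.0473, 0.1222]
orientation: [0.486, -3.099, -0.001]
force: [-0.2, 0.6, -0.5]
opening: 0.0371
```

```bash
python3 pose.py; python3 - <<'E'
from h import *
w=read_camera("wrist");cv2.imwrite("pics/w5.png",np.clip(w["color"][:,:,::-1]*1.4,0,255).astype(np.uint8))
E
```

```text
pos [0.4865 0.0473 0.1222] tilt z -0.99999 psi(cw from ex) -29.62 q6 -1.89 F [-0.2  0.6 -0.5] open 0.0371 t 16.45
```

View pics/w5.png

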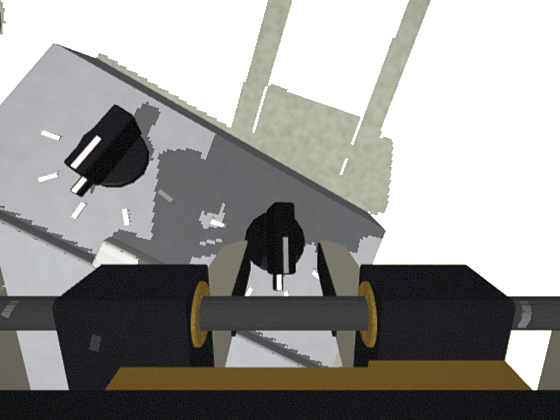

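The left dial's bar, at (283,240), sits midway between the fingers and is aligned with them. I'll descend and grip.

Call:
play_rows(series=[[[0.2,0.001,0,-0.012,0],[0.2,0.001,0,-0.022,0],[0.2,0.001,0,-0.03,0],[0.2,0.001,0,-0.036,0],[0.2,0.001,0,-0.036,0]]])

```text
t: 17.0
tool_pos: [0.4881, 0.0473, 0.0879]
orientation: [0.487, -3.102, -0.0]
force: [-0.2, -0.1, 0.7]
opening: 0.037
```

Call:
play_rows(series=[[[0.4,0,0,0,0],[0.55,0,0,0,0],[0.7,0,0,0,0],[1,0,0,0,0],[1,0,0,0,0],[1,0,0,0,0]]], force=12)

```text
t: 17.6
tool_pos: [0.4892, 0.0475, 0.0895]
orientation: [-0.487, 3.103, 0.0]
force: [-1.0, 1.5, 3.0]
opening: 0.0159
```

```bash
python3 pose.py
```

```text
pos [0.4892 0.0475 0.0895] tilt z -1.0 psi(cw from ex) -29.63 q6 -1.89 F [-1.   1.5  3. ] open 0.0159 t 17.6
```

Call:
play_rows(series=[[[1,0,0,0,-0.07],[1,0,0,0,-0.14],[1,0,0,0,-0.21],[1,0,0,0,-0.28],[1,0,0,0,-0.35],[1,0,0,0,-0.42],[1,0,0,0,-0.49],[1,0,0,0,-0.56]]])

```text
t: 18.4
tool_pos: [0.4891, 0.0464, 0.089]
orientation: [0.394, 3.116, -0.002]
force: [1.4, -3.6, -0.7]
opening: 0.0142
```

```bash
python3 pose.py; python3 - <<'E'
from h import *
s=read_camera("top");crop(s,170,170,310,280,5,"pics/t6.png")
E
```

```text
pos [0.4891 0.0464 0.089 ] tilt z -1.0 psi(cw from ex) 2.62 q6 -1.327 F [ 1.4 -3.6 -0.7] open 0.0142 t 18.4
```

View pics/t6.png

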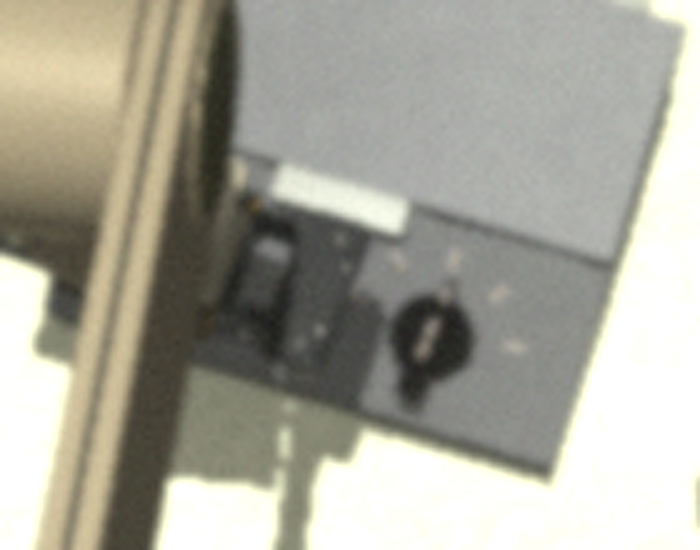

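The opening went from 15.9 to 14.2 mm as the bar came upright, so the dial is following. I'll continue to the target.

Call:
play_rows(series=[[[1,0,0,0,-0.09],[1,0,0,0,-0.18],[1,0,0,0,-0.27],[1,0,0,0,-0.36],[1,0,0,0,-0.45],[1,0,0,0,-0.54],[1,0,0,0,-0.63],[1,0,0,0,-0.7]]])

```text
t: 19.25
tool_pos: [0.488, 0.0461, 0.0889]
orientation: [-1.438, -2.792, 0.004]
force: [-4.5, -5.2, 3.7]
opening: 0.0169
```

Call:
play_rows(series=[[[1,0,0,0,-0.014],[1,0,0,0,-0.014],[1,0,0,0,-0.014]]])

```text
t: 19.55
tool_pos: [0.488, 0.0461, 0.0889]
orientation: [-1.452, -2.785, 0.004]
force: [-4.0, -6.8, 3.5]
opening: 0.0169
```

```bash
python3 pose.py
```

```text
pos [0.488  0.0461 0.0889] tilt z -1.0 psi(cw from ex) 43.29 q6 -0.618 F [-4.  -6.8  3.5] open 0.0169 t 19.55
```

Call:
play_rows(series=[[[0.6,0,0,0,0],[0.45,0,0,0,0],[0.3,0,0,0,0],[0.2,0,0,0,0],[0.2,0,0,0.015,0],[0.2,0,0,0.045,0],[0.2,0,0,0.085,0],[0.2,0,0,0.12,0]]])

```text
t: 20.35
tool_pos: [0.489, 0.0475, 0.212]
orientation: [1.454, 2.784, 0.001]
force: [-0.3, -0.0, 0.2]
opening: 0.0373
```

Call:
play_rows(series=[[[0.2,0.01,-0.01,0.03,0.13],[0.2,0.025,-0.025,0.05,0.26],[0.2,0.04,-0.04,0.05,0.39],[0.2,0.055,-0.055,0.05,0.52],[0.2,0.07,-0.07,0.05,0.65],[0.2,0.075,-0.075,0.05,0.75],[0.2,0.075,-0.075,0.05,0.75]]])

```text
t: 21.05
tool_pos: [0.5644, -0.0284, 0.2599]
orientation: [0.332, 3.123, -0.0]
force: [-0.5, 0.5, -0.2]
opening: 0.0374
```

```bash
python3 pose.py; python3 - <<'E'
from h import *
w=read_camera("wrist");np.savez("/tmp/w7.npz",**w);cv2.imwrite("pics/w7.png",np.clip(w["color"][:,:,::-1]*1.4,0,255).astype(np.uint8))
E
```

```text
pos [ 0.5644 -0.0284  0.2599] tilt z -1.0 psi(cw from ex) 0.35 q6 -1.5 F [-0.5  0.5 -0.2] open 0.0374 t 21.05
```

View pics/w7.png

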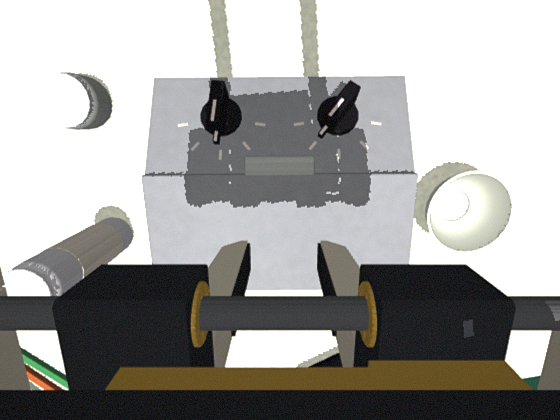

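```bash
python3 - <<'E'
from h import *
w=dict(np.load("/tmp/w7.npz"));crop(w,160,70,380,180,3.5,"pics/w7c.png")
E
```

```text
(no output)
```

View pics/w7c.png

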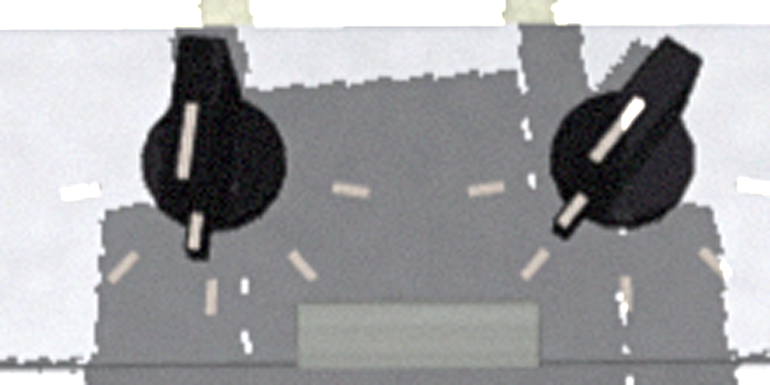

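```bash
python3 - <<'E'
from dial import *
w=dict(np.load("/tmp/w7.npz"))
C=lambda x,y:(160+x/3.5-.36,70+y/3.5-.36)
print(ldir(w,.062,C(594,161),C(639,101),.036))
print(ldir(w,.062,C(561,228),C(584,197),.012))
print("pointer tip",[pang(w,.062,*C(560,235),h)[:2] for h in(.008,.015)])
print(ldir(w,-.062,C(182,180),C(191,103),.036))
for m in((750,185),(712,262),(626,292),(535,263),(486,188)): print(pang(w,.062,*C(*m),0)[:2])
for m in((80,191),(123,267),(211,297),(302,265),(351,189)): print(pang(w,-.062,*C(*m),0)[:2])
E
```

```text
(np.float64(35.75318744253926), np.float64(0.022541731624531998), [np.float64(16.1), np.float64(14.1), np.float64(-2.2), np.float64(1.0)])
(np.float64(35.60254652993278), np.float64(0.012177354847324316), [np.float64(24.1), np.float64(20.8), np.float64(14.2), np.float64(13.7)])
pointer tip [(np.float64(40.305915779601655), np.float64(0.03200532219516634)), (np.float64(37.786919778405164), np.float64(0.03518130286607724))]
(np.float64(3.420257503004163), np.float64(0.023527705935408576), [np.float64(21.1), np.float64(2.9), np.float64(-2.4), np.float64(1.5)])
(np.float64(-83.919879133413), np.float64(0.039427744582891916))
(np.float64(-41.22474720420287), np.float64(0.03940699494517221))
(np.float64(0.6625516017928897), np.float64(0.03921646049038462))
(np.float64(42.89536553692246), np.float64(0.0404981424964349))
(np.float64(83.59044798999932), np.float64(0.04228102686172656))
(np.float64(83.34769552293636), np.float64(0.0432708376250392))
(np.float64(43.01235310857603), np.float64(0.041415533362358335))
(np.float64(1.7215253386564466), np.float64(0.04016132226893808))
(np.float64(-40.89796254882812), np.float64(0.03959753095096544))
(np.float64(-83.2062555126929), np.float64(0.040729626448384265))
```

The left dial reads about 36°, roughly 4° short of the fourth mark. I'll grip it again and correct that.

Call:
play_rows(series=[[[0.2,-0.012,0.012,0,-0.12],[0.2,-0.03,0.03,0,-0.24],[0.2,-0.05,0.05,0,-0.36],[0.2,-0.065,0.065,-0.02,-0.48],[0.2,-0.076,0.076,-0.05,-0.6],[0.2,-0.076,0.076,-0.09,-0.68],[0.2,-0.076,0.076,-0.13,-0.68],[0.2,-0.076,0.076,-0.13,-0.68]]])

```text
t: 21.9
tool_pos: [0.4832, 0.049, 0.1239]
orientation: [-1.355, -2.825, 0.006]
force: [-0.9, -0.2, -0.1]
opening: 0.0371
```

```bash
python3 pose.py
```

```text
pos [0.4832 0.049  0.1239] tilt z -0.99995 psi(cw from ex) 39.45 q6 -0.681 F [-0.9 -0.2 -0.1] open 0.0371 t 21.9
```

Call:
play_rows(series=[[[0.2,0,0,0,0],[0.2,0,0,0,0],[0.2,0,0,-0.015,0],[0.2,0,0,-0.028,0],[0.2,0,0,-0.037,0],[0.2,0,0,-0.042,0],[0.2,0,0,-0.042,0],[0.4,0,0,-0.042,0]]])

```text
t: 22.7
tool_pos: [0.4879, 0.0483, 0.087]
orientation: [-1.356, -2.834, 0.0]
force: [0.7, 0.7, 0.5]
opening: 0.0333
```

Call:
play_rows(series=[[[0.55,0,0,0,0],[0.7,0,0,0,0],[1,0,0,0,0],[1,0,0,0,0],[1,0,0,0,0],[1,0,0,0,0]]], force=20)

```text
t: 23.3
tool_pos: [0.487, 0.0473, 0.0874]
orientation: [-1.356, -2.833, 0.004]
force: [-7.1, -5.2, 4.7]
opening: 0.0165
```

```bash
python3 pose.py
```

```text
pos [0.487  0.0473 0.0874] tilt z -1.0 psi(cw from ex) 39.36 q6 -0.684 F [-7.1 -5.2  4.7] open 0.0165 t 23.3
```

Call:
play_rows(series=[[[1,-0.0005,-0.0005,0,-0.04],[1,-0.001,-0.001,0,-0.08],[1,-0.001,-0.001,0,-0.12],[1,-0.001,-0.001,0,-0.12],[1,-0.001,-0.001,0,-0.12]]])

```text
t: 23.8
tool_pos: [0.4871, 0.0473, 0.0874]
orientation: [1.522, 2.748, 0.0]
force: [-1.5, -0.4, 1.0]
opening: 0.0167
```

Call:
play_rows(series=[[[0.6,0,0,0,0],[0.45,0,0,0,0],[0.3,0,0,0,0],[0.2,0,0,0,0],[0.2,0,0,0.015,0],[0.2,0,0,0.045,0],[0.2,0,0,0.085,0],[0.2,0,0,0.12,0]]])

```text
t: 24.6
tool_pos: [0.487, 0.0474, 0.2099]
orientation: [1.523, 2.747, 0.001]
force: [0.6, -0.4, -0.4]
opening: 0.0369
```

Call:
play_rows(series=[[[0.2,0.01,-0.01,0.03,0.13],[0.2,0.025,-0.025,0.05,0.26],[0.2,0.04,-0.04,0.05,0.39],[0.2,0.055,-0.055,0.05,0.52],[0.2,0.07,-0.07,0.05,0.65],[0.2,0.075,-0.075,0.05,0.78],[0.2,0.075,-0.075,0.05,0.8],[0.2,0.075,-0.075,0.05,0.8]]])

```text
t: 25.4
tool_pos: [0.5618, -0.0275, 0.2577]
orientation: [0.338, 3.123, 0.0]
force: [-1.1, 0.6, -0.0]
opening: 0.0373
```

```bash
python3 pose.py; python3 - <<'E'
from h import *
w=read_camera("wrist");np.savez("/tmp/w8.npz",**w);crop(w,160,70,380,180,3.5,"pics/w8c.png")
E
```

```text
pos [ 0.5618 -0.0275  0.2577] tilt z -1.0 psi(cw from ex) 0.55 q6 -1.495 F [-1.1  0.6 -0. ] open 0.0373 t 25.4
```

View pics/w8c.png

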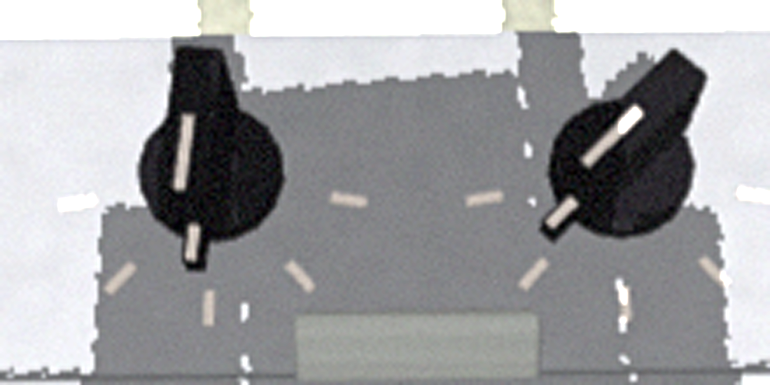

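```bash
cat >> dial.py <<'E'
def pca(w,n,box,h):  # box in full-res pixels; bright line segmented on dark
    x0,y0,x1,y1=box;g=cv2.cvtColor(w["color"],cv2.COLOR_RGB2GRAY)[y0:y1,x0:x1].astype(float)
    m=(g>70).astype(np.uint8);nc,lab,st,ce=cv2.connectedComponentsWithStats(m);k=1+np.argmax(st[1:,4])
    v,u=np.where(lab==k);Q=np.array([pang(w,n,a+x0,b+y0,h)[2] for a,b in zip(u,v)]);X=np.stack([Q@sl,-(Q@ey)],1)
    _,s,vt=np.linalg.svd(X-X.mean(0));d=vt[0]*np.sign(vt[0,0]);return np.degrees(np.arctan2(d[1],d[0])).round(2),len(u),(X.mean(0)*1000).round(1),(s/np.sqrt(len(u))*1000).round(1)
E
python3 - <<'E'
from dial import *
w=dict(np.load("/tmp/w8.npz"))
C=lambda x,y:(160+x/3.5-.36,70+y/3.5-.36)
print(ldir(w,.062,C(586,163),C(638,110),.036))
print(ldir(w,.062,C(548,228),C(575,200),.012))
b=lambda x0,y0,x1,y1:(int(160+x0/3.5),int(70+y0/3.5),int(160+x1/3.5)+1,int(70+y1/3.5)+1)
print("bar",pca(w,.062,b(575,100,652,170),.036)); print("nib",pca(w,.062,b(540,195,580,235),.012))
print("barR",pca(w,-.062,b(172,108,198,195),.036))
w=dict(np.load("/tmp/w7.npz"));print("old bar",pca(w,.062,b(585,95,652,168),.036))
E
```

```text
(np.float64(43.12912202713806), np.float64(0.021925880514753932), [np.float64(13.7), np.float64(15.8), np.float64(-2.3), np.float64(0.9)])
(np.float64(42.805649903980644), np.float64(0.012098305309512905), [np.float64(21.1), np.float64(24.2), np.float64(12.2), np.float64(15.9)])
bar (np.float64(43.26), 80, array([4.6, 7.6]), array([6.6, 1.1]))
nib (np.float64(44.22), 33, array([16. , 20.1]), array([3.1, 1. ]))
barR (np.float64(4.06), 67, array([9.2, 2.1]), array([6.3, 0.9]))
old bar (np.float64(37.18), 80, array([5.9, 6.9]), array([6.7, 1.1]))
```

```bash
python3 - <<'E'
from dial import *
C=lambda x,y:(160+x/3.5-.36,70+y/3.5-.36)
b=lambda x0,y0,x1,y1:(int(160+x0/3.5),int(70+y0/3.5),int(160+x1/3.5)+1,int(70+y1/3.5)+1)
w=dict(np.load("/tmp/w8.npz"))
g=cv2.cvtColor(w["color"],cv2.COLOR_RGB2GRAY);x0,y0,x1,y1=b(512,252,556,298);print(g[y0:y1,x0:x1])
def pos(n,c): 
    q=pang(w,n,*C(*c),0)[2]; return np.array([q@sl,-(q@ey)])*1000
L=[pos(.062,c) for c in((755,192),(711,269),(624,300),(533,273),(484,198))]
R=[pos(-.062,c) for c in((77,202),(120,278),(208,308),(299,276),(349,200))]
# fit: mark k at centre + r*(cos,sin)(a_k+off)
from scipy.optimize import least_squares
a=np.array([-1.396,-.698,0,.698,1.396])
for M in(L,R):
    M=np.array(M);f=lambda p:(p[:2]+p[2]*np.stack([np.cos(a+p[3]),np.sin(a+p[3])],1)-M).ravel()
    r=least_squares(f,[0,0,42,0]);print(r.x[:3].round(2),"rot deg",np.degrees(r.x[3]).round(2),"res",np.abs(r.fun).max().round(2))
E
```

```text
[[ 75  77  74  74  74  73  76  74  76  70  76  75  75]
 [ 75  74  76  74  72  74  71  75  82  82  73  71  74]
 [ 76  75  75  72  72  74  77  84 104 103  81  74  73]
 [ 73  75  75  73  74  74  83 105 113 109  92  75  72]
 [ 75  73  73  75  73  80  96 111 112 105  81  72  71]
 [ 73  75  74  73  80  99 111 112 101  83  75  75  74]
 [ 74  72  73  78  99 109 112 106  83  69  73  72  74]
 [ 74  71  75  95 110 112 105  90  72  71  74  74  77]
 [ 77  74  89 112 112 106  90  73  73  75  76  74  73]
 [ 74  74  93 106 110  98  77  71  74  71  75  75  73]
 [ 73  73  78  87  98  77  73  74  71  75  73  71  73]
 [ 73  73  74  74  78  72  73  75  75  72  75  76  76]
 [ 76  76  75  74  75  73  75  74  73  73  72  72  73]
 [ 78  77  75  76  76  76  74  74  71  73  74  72  73]]
[-2.92  1.05 42.02] rot deg -0.6 res 0.53
[ 38.15   1.27 -27.68] rot deg -0.05 res 29.73
```

The left dial is now about 3° past the mark. At 20 N grip it followed the tool closely, so I'll make one fine correction.

Call:
play_rows(series=[[[0.2,-0.012,0.012,0,-0.13],[0.2,-0.03,0.03,0,-0.26],[0.2,-0.05,0.05,0,-0.39],[0.2,-0.065,0.065,-0.02,-0.52],[0.2,-0.075,0.075,-0.05,-0.65],[0.2,-0.075,0.075,-0.09,-0.78],[0.2,-0.075,0.075,-0.128,-0.8],[0.2,-0.075,0.075,-0.128,-0.8]]])

```text
t: 26.25
tool_pos: [0.4823, 0.048, 0.1238]
orientation: [-1.522, -2.739, 0.007]
force: [-1.1, 0.0, -0.2]
opening: 0.0375
```

Call:
play_rows(series=[[[0.2,0,0,0,0],[0.2,0,0,0,0],[0.2,0,0,-0.015,0],[0.2,0,0,-0.028,0],[0.2,0,0,-0.037,0],[0.2,0,0,-0.042,0],[0.2,0,0,-0.042,0],[0.4,0,0,-0.042,0]]])

```text
t: 27.05
tool_pos: [0.4869, 0.0473, 0.087]
orientation: [-1.524, -2.747, 0.0]
force: [-0.6, -0.6, -0.6]
opening: 0.0328
```

Call:
play_rows(series=[[[0.55,0,0,0,0],[0.7,0,0,0,0],[1,0,0,0,0],[1,0,0,0,0],[1,0,0,0,0],[1,0,0,0,0]]], force=20)

```text
t: 27.65
tool_pos: [0.4871, 0.0472, 0.0874]
orientation: [1.524, 2.747, -0.0]
force: [-3.9, -1.7, 5.7]
opening: 0.0171
```

```bash
python3 pose.py
```

```text
pos [0.4871 0.0472 0.0874] tilt z -1.0 psi(cw from ex) 46.23 q6 -0.566 F [-3.9 -1.7  5.7] open 0.0171 t 27.65
```

Call:
play_rows(series=[[[1,0,0,0,0.02],[1,0,0,0,0.04],[1,0,0,0,0.06],[1,0,0,0,0.06],[1,0,0,0,0.06]]])

```text
t: 28.15
tool_pos: [0.4869, 0.0472, 0.0875]
orientation: [1.44, 2.792, -0.0]
force: [-4.5, -2.8, 7.7]
opening: 0.0163
```

Call:
play_rows(series=[[[0.6,0,0,0,0],[0.45,0,0,0,0],[0.3,0,0,0,0],[0.2,0,0,0,0],[0.2,0,0,0.015,0],[0.2,0,0,0.045,0],[0.2,0,0,0.085,0],[0.2,0,0,0.12,0]]])

```text
t: 28.95
tool_pos: [0.487, 0.0474, 0.2099]
orientation: [1.44, 2.791, 0.001]
force: [0.3, -0.2, 0.0]
opening: 0.0376
```

Call:
play_rows(series=[[[0.2,0.01,-0.01,0.03,0.13],[0.2,0.025,-0.025,0.05,0.26],[0.2,0.04,-0.04,0.05,0.39],[0.2,0.055,-0.055,0.05,0.52],[0.2,0.07,-0.07,0.05,0.65],[0.2,0.075,-0.075,0.05,0.74],[0.2,0.075,-0.075,0.05,0.74],[0.2,0.075,-0.075,0.05,0.74]]])

```text
t: 29.75
tool_pos: [0.5618, -0.0275, 0.2577]
orientation: [0.338, 3.123, 0.0]
force: [0.2, 0.2, -0.3]
opening: 0.037
```

```bash
python3 pose.py; python3 - <<'E'
from dial import *
w=read_camera("wrist");np.savez("/tmp/w9.npz",**w);crop(w,160,70,380,180,3.5,"pics/w9c.png")
b=lambda x0,y0,x1,y1:(int(160+x0/3.5),int(70+y0/3.5),int(160+x1/3.5)+1,int(70+y1/3.5)+1)
print("bar",pca(w,.062,b(579,100,652,167),.036))
E
```

```text
pos [ 0.5618 -0.0275  0.2577] tilt z -1.0 psi(cw from ex) 0.56 q6 -1.495 F [ 0.2  0.2 -0.3] open 0.037 t 29.75
bar (np.float64(41.39), 81, array([5.4, 7.6]), array([6.8, 1.1]))
```

View pics/w9c.png

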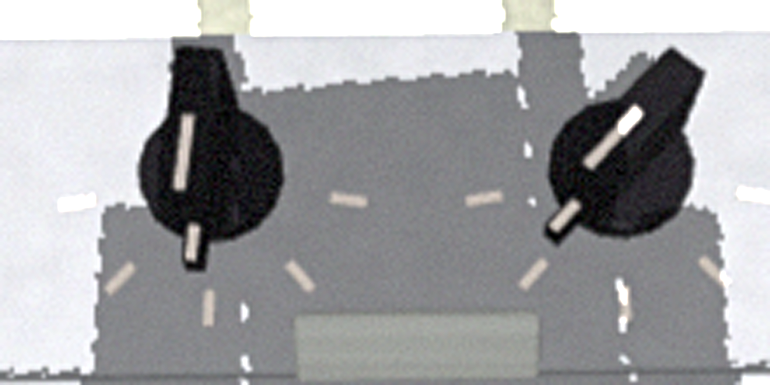

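The left dial now reads about 41°, with its pointer on the fourth mark at (535,272). Next is the right dial.

Call:
play_rows(series=[[[0.2,-0.02,-0.01,0,-0.02],[0.2,-0.045,-0.02,0,-0.05],[0.2,-0.07,-0.033,0,-0.07],[0.2,-0.09,-0.042,-0.02,-0.07],[0.2,-0.098,-0.0465,-0.05,-0.07],[0.2,-0.098,-0.0465,-0.09,-0.07],[0.2,-0.098,-0.0465,-0.128,-0.07],[0.2,-0.098,-0.0465,-0.128,-0.07]]])

```text
t: 30.6
tool_pos: [0.4597, -0.0726, 0.124]
orientation: [-0.443, -3.101, -0.002]
force: [-0.8, 0.8, 0.4]
opening: 0.0373
```

```bash
python3 - <<'E'
from h import *
w=read_camera("wrist");cv2.imwrite("pics/w10.png",np.clip(w["color"][:,:,::-1]*1.4,0,255).astype(np.uint8))
E
python3 pose.py
```

```text
pos [ 0.4616 -0.0732  0.1273] tilt z -0.99999 psi(cw from ex) 4.45 q6 -1.554 F [0.8 0.3 1.3] open 0.0371 t 30.65
```

View pics/w10.png

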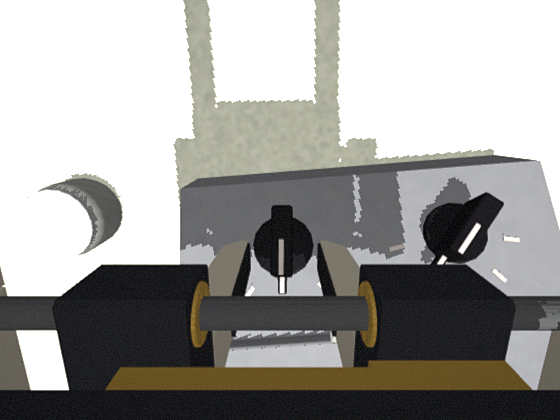

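The right dial's bar is centred between the fingers at (283,240).

Call:
play_rows(series=[[[0.2,0,0,0,0],[0.2,0,0,-0.015,0],[0.2,0,0,-0.028,0],[0.2,0,0,-0.037,0],[0.2,0,0,-0.042,0],[0.2,0,0,-0.042,0],[0.4,0,0,-0.042,0],[0.55,0,0,-0.042,0]]])

```text
t: 31.45
tool_pos: [0.4643, -0.0743, 0.0875]
orientation: [0.443, 3.109, -0.0]
force: [0.2, 0.7, 0.1]
opening: 0.0258
```

Call:
play_rows(series=[[[0.7,0,0,0,0],[1,0,0,0,0],[1,0,0,0,0],[1,0,0,0,0],[1,0,0,0,0]]], force=20)

```text
t: 31.95
tool_pos: [0.4641, -0.0751, 0.0876]
orientation: [0.443, 3.109, -0.002]
force: [-2.8, -5.0, 2.0]
opening: 0.0138
```

Call:
play_rows(series=[[[1,0,0,0,0.07],[1,0,0,0,0.14],[1,0,0,0,0.21],[1,0,0,0,0.28],[1,0,0,0,0.35],[1,0,0,0,0.42]]])

```text
t: 32.55
tool_pos: [0.4641, -0.0746, 0.0878]
orientation: [-0.219, 3.133, -0.001]
force: [-3.6, -1.0, 4.4]
opening: 0.0148
```

```bash
python3 pose.py
```

```text
pos [ 0.4641 -0.0746  0.0878] tilt z -1.0 psi(cw from ex) -19.8 q6 -1.978 F [-3.6 -1.   4.4] open 0.0148 t 32.55
```

Call:
play_rows(series=[[[1,0,0,0,0.07],[1,0,0,0,0.14],[1,0,0,0,0.21],[1,0,0,0,0.28],[1,0,0,0,0.35],[1,0,0,0,0.42],[1,0,0,0,0.42],[1,0,0,0,0.42]]])

```text
t: 33.35
tool_pos: [0.464, -0.0739, 0.0878]
orientation: [-0.864, 3.02, 0.0]
force: [-4.0, 1.4, 6.8]
opening: 0.0165
```

```bash
python3 pose.py
```

```text
pos [ 0.464  -0.0739  0.0878] tilt z -1.0 psi(cw from ex) -43.73 q6 -2.396 F [-4.   1.4  6.8] open 0.0165 t 33.35
```

Call:
play_rows(series=[[[0.6,0,0,0,0],[0.45,0,0,0,0],[0.3,0,0,0,0],[0.2,0,0,0,0],[0.2,0,0,0.015,0],[0.2,0,0,0.045,0],[0.2,0,0,0.085,0],[0.2,0,0,0.12,0]]])

```text
t: 34.15
tool_pos: [0.4637, -0.0741, 0.2084]
orientation: [0.864, -3.02, -0.0]
force: [1.1, -0.3, 0.2]
opening: 0.0369
```

Call:
play_rows(series=[[[0.2,0.01,0.006,0.03,-0.13],[0.2,0.03,0.015,0.05,-0.26],[0.2,0.05,0.025,0.05,-0.39],[0.2,0.07,0.035,0.05,-0.52],[0.2,0.09,0.045,0.05,-0.65],[0.2,0.098,0.047,0.05,-0.76],[0.2,0.098,0.047,0.05,-0.76],[0.2,0.098,0.047,0.05,-0.76]]])

```text
t: 34.95
tool_pos: [0.5616, -0.0273, 0.2566]
orientation: [-0.313, -3.125, 0.0]
force: [-0.9, -0.3, -0.2]
opening: 0.0369
```

```bash
python3 pose.py; python3 - <<'E'
from dial import *
w=read_camera("wrist");np.savez("/tmp/w11.npz",**w);crop(w,160,70,380,180,3.5,"pics/w11c.png")
E
```

```text
pos [ 0.5616 -0.0273  0.2566] tilt z -1.0 psi(cw from ex) -0.38 q6 -1.511 F [-0.9 -0.3 -0.2] open 0.0369 t 34.95
```

View pics/w11c.png

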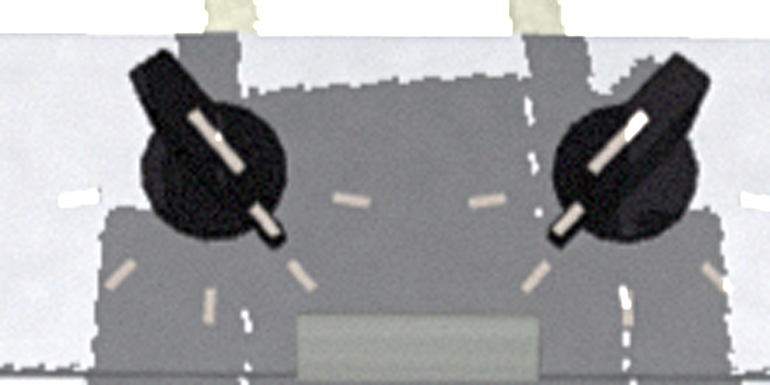

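```bash
python3 - <<'E'
from dial import *
w=dict(np.load("/tmp/w11.npz"))
C=lambda x,y:(160+x/3.5-.36,70+y/3.5-.36)
b=lambda x0,y0,x1,y1:(int(160+x0/3.5),int(70+y0/3.5),int(160+x1/3.5)+1,int(70+y1/3.5)+1)
print("barL",pca(w,.062,b(582,104,656,174),.036)); print("barR",pca(w,-.062,b(185,105,247,174),.036))
print(ldir(w,-.062,C(241,169),C(193,113),.036),ldir(w,.062,C(592,170),C(645,113),.036))
print(ldir(w,-.062,C(278,235),C(253,207),.012),ldir(w,.062,C(555,233),C(581,206),.012))
def pos(n,c): 
    q=pang(w,n,*C(*c),0)[2]; return np.array([q@sl,-(q@ey)])*1000
L=[pos(.062,c) for c in((757,200),(715,274),(627,306),(537,277),(486,201))]
R=[pos(-.062,c) for c in((351,200),(302,276),(210,306),(121,275),(79,199))]
from scipy.optimize import least_squares
a=np.array([-1.396,-.698,0,.698,1.396])
for M in(L,R):
    M=np.array(M);f=lambda p:(p[:2]+p[2]*np.stack([np.cos(a+p[3]),np.sin(a+p[3])],1)-M).ravel()
    r=least_squares(f,[0,0,42,0]);print(r.x[:3].round(2),"rot deg",np.degrees(r.x[3]).round(2),"res",np.abs(r.fun).max().round(2))
E
python3 lid.py
```

```text
barL (np.float64(41.6), 81, array([5.1, 7.3]), array([6.6, 1.1]))
barR (np.float64(-39.72), 71, array([ 6.6, -5.9]), array([6.4, 0.9]))
(np.float64(-39.70114161812968), np.float64(0.021936892876110295), [np.float64(15.1), np.float64(-13.0), np.float64(-1.8), np.float64(1.0)]) (np.float64(40.813542656614224), np.float64(0.02306692198284545), [np.float64(14.5), np.float64(15.4), np.float64(-2.9), np.float64(0.3)])
(np.float64(-40.946103520414646), np.float64(0.011711617606374436), [np.float64(22.8), np.float64(-20.2), np.float64(14.0), np.float64(-12.5)]) (np.float64(41.92583403102781), np.float64(0.011659895589032195), [np.float64(21.5), np.float64(23.0), np.float64(12.8), np.float64(15.2)])
[-2.76  1.13 41.93] rot deg -0.98 res 0.32
[-1.98  1.26 42.18] rot deg -0.28 res 0.1
scene 1609 slope,z at hinge [-0.00301471  0.11836878]
top 1310 slope,z at hinge [-0.00148319  0.11886801]
```

```bash
python3 -c "
from plant import robot
print(robot.close_job())"
```

```text
the job is handed in; nothing more can be done
None
```

The lid is fully shut, the left dial is on its fourth mark and the right dial on its second. I handed the job in at about 35 s of the 72 s allowed.

- **Lid:** I pushed it down slowly from behind with the closed fingertips. The contact force stayed at a few newtons until it met its stop at about 12 N. The last slope check read within about 0.003 rad of level in two cameras.
- **Left dial (target 40°):** The last checks read about 41–42°. The marks hint at a camera rotation of about 1°, so it may be up to about 2.5° past the mark. The first grip at 12 N left it about 4° short and the first correction overshot by about 3°. A second correction fixed that before I touched the right dial. I left the small remainder alone so as not to disturb the order.
- **Right dial (target −40°):** It was set in one turn and reads −39.7° to −40.9°.
- **Other things on the table:** The arm did not go near the bowl, can, tin or hammer. I did not measure their positions again at the end.
- **Disagreement with the given data:** The fingertips turned out to be about 12 mm behind the TCP, not 14 mm ahead as `robot.tip_reach` says. I used the measured value for the heights.

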